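Seat the taper arbor in its leaning socket and check that it rocks free

ROBOT

A 6-joint arm with a two-finger parallel gripper is mounted at the origin on a cart in front of the work surface, level with it; the furniture and walls round the work are solid. World frame = base frame: x ahead of the robot, y to its left, z up, the work surface at z = 0. Lengths are in m, angles in rad, forces in N, time in s.
With the tool pointing down it reaches from about 0.25 to 0.775 m from the base axis. Payload 8.9 kg.
Tool frame: the origin (TCP) lies between the finger pads; the fingertips stand 17 mm ahead of it and the grasp point (between the pads) lies 2 mm behind it; z points along the fingers, y is the line along which they close (so a half turn about z gives the same grasp; the last joint's range is limited). The gripper opens to 85 mm and grips with 20 to 120 N. Pads are 22 mm wide; open, the fingers measure 114 mm over their backs; the gripper's body (76 mm by 85 mm) begins 54 mm behind the grasp point. The pads swing forward as they close: fully open they stand 13 mm farther back than shut.
Start: joints at [-1.483, 0.291, -0.153, 1.127, 0, 1.431], TCP at [0.118, -0.512, 0.248] pointing down, gripper open.
Joint ranges: [-2.52, 2.52], [-0.91, 1.74], [-1.3, 1.37], [-1.96, 2.02], [-1.52, 1.47], [-3.14, 3.14]. Speed limits (rad/s): [2.22, 2.22, 2.79, 3.14, 3.14, 3.14].

INTERFACE

Orientations are given as a unit quaternion [w, x, y, z].
In Python, from rig import bot, imaging, workorder, models gives the robot as it stands. The module is installed in compiled form; this text tells all that it offers.
- The arm moves only by the tool send_rows, never from a script. Its argument "deltas" is a list that holds one entry, the list of rows, each a list of 4 numbers: the shift along the world's x, y, z scaled (see below), then the turn about the world's z scaled (see below). In form: [[[tx, ty, tz, yaw], ...]]. A call has 1 to 10 rows; each row shifts and turns the commanded pose from where the row before left it; what a row does not reach is not made up. The controller multiplies each number of a shift by 0.4 m and each number of a turn by 60 degrees. A row lasts 1/10 s, in which the tool goes at most 50 mm and 8.59 degrees, less where a joint would pass 70% of its speed; a pose out of reach is approached as far as the arm can. A call with a number of a shift or a turn outside -1 to 1 is refused whole. A call with a gripper value outside its range is refused whole. "gripper" is the opening, from 0 (shut) to 1 (fully open), set as the call begins (left out, the last holds). The fingers move at their own pace and stop on an object; the grip force is fixed at half the most. Time passes only in rows, so rows that do not move let the fingers close. It gives the time, the measured TCP pose, the force, the opening and the grip force at its end, in the units of the state.
- bot.get_state(): the state, without advancing time (a new reading comes with each control period).
- imaging.get_image(name): name is "side" or "top"; returns the picture (480x640x3 uint8, blue, green, red); there is no depth.
- imaging.get_calibration(name): a dict with "K" (3x3 intrinsics, pixels), "eye" and "attitude" of the camera in the world. Camera axes: x right, y down, z forward; pixel columns grow to the right and rows downward; lengths in m; the calibration is good to about 2 mm. A picture is of the moment at which its call begins. get_calibration takes no time and is no camera call.
- workorder.sign_off(): hands the job in; it is judged then, once.
Trained networks look in the newest picture that a camera, given by its name, has taken for a name from the list of things; names that differ only in an ending like _2 or _b are one class to them, and where a whole thing is asked for, a point or a joint stands for the part that bears it (a point fixed in the world has none). Each returns a list of dicts, best first, with "score" (0 to 1); they miss things now and then, are a little off and sometimes report something else, mostly with a low value. They report only what shows in the picture. A call takes as long as a camera call. They do not tell look-alikes from the thing itself.
- models.find_in(camera, thing): "location" ([x, y, z] in m, in world coordinates, good to about 4 mm: the middle of the surface that is visible of it).
- models.trace(camera, thing): "mask" (480x640 bool, what is visible of it).
The state is a dict: "time": time; "qpos": joint angles; "qvel": joint speeds; "effort": joint torques, N m; "tool_pos": TCP position; "tcp_rot": TCP orientation; "ft_force": force on the tool from outside, world axes, zero at the start; "ft_torque": the same for the moment, N m; "grip_width": opening from 0.0 (shut) to 1.0 (fully open); "grasp_force": force on a finger pad.
Only numpy, scipy, OpenCV 4.12 (cv2) and the standard library are available. Lean on these libraries where they do the work, as an engineer would, in place of code of your own. Each camera call takes 0.05 s, during which the arm holds its last target. There are 200 camera calls.

TASK

Take the tapered steel arbor out of its upright storage ring and seat it fully in the one leaning taper socket that it fits, square to the socket, with its flange down flat on the rim. Check that it is not jammed: keeping it in the socket, ease it up along the socket's axis by about a centimetre, tip it about six degrees to one side for a moment and bring it straight again; then seat it fully home once more and let go of it. Leave the small things lying about where they are.

Things in the scene. Friction and masses are not known exactly. Their poses are not given: they have to be found in the camera images.
- arbor: bright steel taper arbor, about 0.2 kg, round, 104 mm tall, upright in the storage ring at the start. Origin: centre of its small foot (10 mm above the bench at the start); z: its axis, from cone to neck. From the foot: cone 34 mm long, 26 to 49 mm diameter; flange 58 mm diameter, 34 to 40 mm; round neck 30 mm diameter to grip, 40 to 96 mm; stud 17 mm diameter, 96 to 104 mm
- arbor_seat (a point): centre of the underside of the arbor's flange, 34 mm above its foot; it comes to the centre of the matching socket's mouth when seated
- arbor_grip (a point): point on the axis of the arbor's neck, 70 mm above its foot (36 mm above the flange's underside)
- storage_ring: plain aluminium ring fixed upright on the bench, 76 mm outside diameter, straight bore 53 mm, 44 mm tall; origin at the centre of its underside. The arbor stands in it at the start
- socket_wide: fixed dark steel tapered cup (the wider bore) on a stand, leaning 30 degrees. Origin: centre of its underside; z: axis of the bore, out of the mouth (up, leaning roughly to the robot); y: horizontal. 44 mm tall along z, flat rim 66 mm outside; bore 50 mm wide at the rim, narrowing 0.67 mm per mm of depth, closed at 39 mm depth. The arbor fits it: flange flat on the rim, 0.8 mm play round the cone
- mouth_wide (a point): centre of the mouth of the wide socket, in the plane of its rim, about 88 mm above the bench; its axes are those of socket_wide
- socket_narrow: fixed dark steel tapered cup (the narrower bore) on a stand, leaning 30 degrees. Origin: centre of its underside; z: axis of the bore, out of the mouth (up, leaning roughly to the robot); y: horizontal. 44 mm tall along z, flat rim 66 mm outside; bore 37 mm wide at the rim, narrowing 0.67 mm per mm of depth, closed at 39 mm depth. The arbor does not fit it (stands 18 mm proud)
- driver_blue: small screwdriver with a blue handle, 150 x 17 mm, lying on the bench; a bystander, origin at the centre of its underside
- spudger: thin black nylon prying stick, 150 x 8 x 4 mm, lying on the bench; a bystander, origin at the centre of its underside
- flux_syringe: amber syringe, 88 x 17 mm, lying on the bench near the robot; a bystander, origin at the centre of its underside
- driver_red: screwdriver with a red handle, 165 x 21 mm, lying at the back of the work area; a bystander, origin at the centre of its underside
- paste_tub: round white tub with lid, 78 mm across, 31 mm tall, at the back of the work area; a bystander, origin at the centre of its underside
- suction_cup: black suction cup with a key ring, 55 mm across, 37 mm tall, near the robot; a bystander, origin at the centre of its underside
Not all that is in view belongs to the job. What is shaped like the arbor but orange is not meant.

How it is judged:
By the outcome, as a careful person would: the job done as asked, in the order asked, and still so for the second after the job is handed in, with the robot touching nothing.
It also fails if it takes over 40 s, if anything falls off the work surface, if the arm or the gripper's body presses on something with over 40 N, if the wrist force passes 120 N, or if a joint passes its speed limit or range.

## Working session

There is one attempt and no reset: what is moved stays moved. The work goes in short steps, Python scripts to look and compute and a tool call to move; the robot and the scene stay as the last step left them, time stands still between calls to the robot, and variables do not carry over. Pictures are saved under pics/ and viewed, at most 10 in all, crops included, and the job is handed in when it is done.

Besides the shell and the picture viewer there is one more tool, called after "Request:" as name([rows], argument=value, ...), one row to a line, values as JSON. send_rows: Moves the arm, as the interface text tells. Its arguments: {"type":"object","properties":{"deltas":{"type":"array","items":{"type":"array","items":{"type":"array","items":{"type":"number","minimum":-1,"maximum":1}}}},"gripper":{"type":"number"}},"required":["deltas"]}

```bash
mkdir -p pics; cat > h.py <<'E'
import numpy as np, cv2
from scipy.spatial.transform import Rotation as R
from rig import bot, imaging, workorder, models
def cal(n):
    c=imaging.get_calibration(n); K=np.array(c["K"]); e=np.array(c["eye"]); a=np.array(c["attitude"],float)
    Rm = a if a.shape==(3,3) else R.from_quat(a,scalar_first=True).as_matrix()
    return K,e,Rm
def proj(n,p):
    K,e,Rm=cal(n); q=(np.atleast_2d(p)-e)@Rm@K.T; return q[:,:2]/q[:,2:]
def ray(n,uv):
    K,e,Rm=cal(n); d=Rm@np.linalg.inv(K)@np.array([uv[0],uv[1],1.]); return e,d/np.linalg.norm(d)
def onplane(n,uv,z):
    e,d=ray(n,uv); return e+d*(z-e[2])/d[2]
def snap(n,f,crop=None,scale=1):
    im=imaging.get_image(n); 
    if crop: u0,v0,u1,v1=crop; im2=cv2.resize(im[v0:v1,u0:u1],None,fx=scale,fy=scale,interpolation=cv2.INTER_CUBIC)
    else: im2=im
    cv2.imwrite("pics/"+f,im2); return im
E
python3 - <<'E'
from h import *
np.set_printoptions(precision=4,suppress=True)
for n in("side","top"):
    print(n,imaging.get_calibration(n)); snap(n,n+"0.png")
    for t in("arbor","storage_ring","socket_wide","socket_narrow"):
        for d in models.find_in(n,t): p=np.array(d["location"]); print(t,p,round(d["score"],2),proj(n,p)[0])
s=bot.get_state(); print(s)
E
```

```text
side {'K': array([[549.8304,   0.    , 313.6295],
       [  0.    , 549.8304, 237.9225],
       [  0.    ,   0.    ,   1.    ]]), 'eye': array([ 0.4047, -0.9584,  0.8124]), 'attitude': array([-0.4371,  0.8974, -0.0522,  0.03  ])}
arbor [ 0.4195 -0.2862  0.0479] 0.97 [273.8354 342.3513]
arbor [0.5397 0.0294 0.0696] 0.73 [317.8024 225.0987]
storage_ring [0.4908 0.299  0.0774] 0.74 [286.4437 162.9272]
storage_ring [0.535  0.009  0.0318] 0.58 [316.6664 243.9033]
socket_wide [0.4931 0.2993 0.0797] 0.69 [287.2893 162.0582]
socket_narrow [ 0.5315 -0.2543  0.0837] 0.64 [332.8918 310.8563]
top {'K': array([[592.2004,   0.    , 320.7405],
       [  0.    , 592.2004, 244.327 ],
       [  0.    ,   0.    ,   1.    ]]), 'eye': array([0.3396, 0.0052, 1.2155]), 'attitude': array([-0.0553,  0.7143, -0.6948,  0.0627])}
arbor [ 0.4159 -0.2631  0.0373] 0.85 [449.2131 308.867 ]
arbor [0.5362 0.0358 0.0518] 0.76 [300.6083 243.695 ]
arbor [ 0.6646 -0.0861  0.016 ] 0.2 [361.2747 187.6711]
storage_ring [0.5352 0.0398 0.0421] 0.77 [298.7015 244.9369]
socket_wide [0.4887 0.3206 0.076 ] 0.7 [152.3911 261.6065]
socket_narrow [ 0.5265 -0.2504  0.0813] 0.72 [447.2883 250.2626]
{'time': 0.5, 'qpos': array([-1.4833,  0.2907, -0.1535,  1.1267, -0.    ,  1.4315]), 'qvel': array([-0.0006,  0.0001,  0.0017, -0.0012, -0.0006, -0.0006]), 'effort': array([ -0.0031, -53.6657,  33.1441,   0.0033,  -0.0003,   0.    ]), 'tool_pos': array([ 0.118 , -0.5115,  0.2483]), 'tcp_rot': array([-0.    ,  0.9936,  0.1131, -0.    ]), 'ft_force': array([0.0213, 0.5807, 0.6432]), 'ft_torque': array([-0.0513,  0.017 , -0.0591]), 'grasp_force': 0.0, 'grip_width': 0.9977986210874}
```

View pics/side0.png

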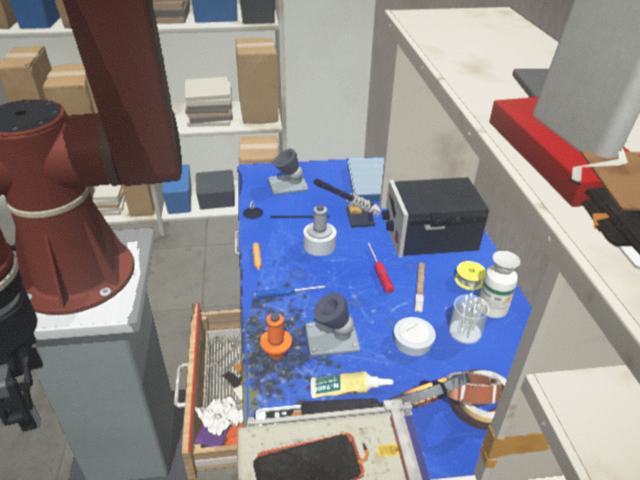

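View pics/top0.png

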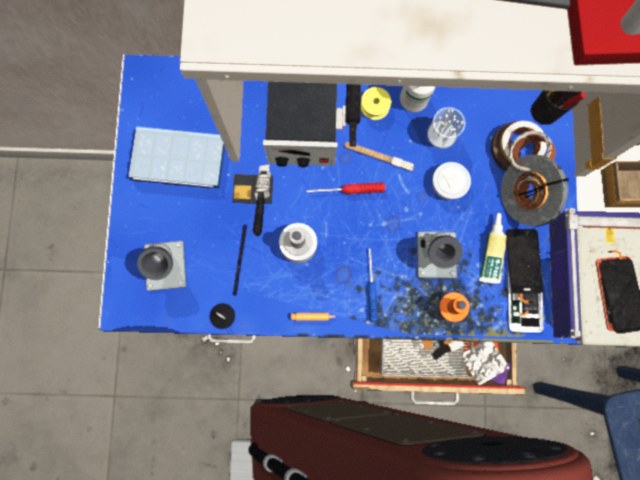

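Candidates for the arbor: the steel one in the ring, at top (298,240) and side (318,225), fits the description. The orange one, at top (455,307) and side (276,335), is the look-alike. The two sockets are at top (155,262) and (443,250). I'll enlarge both sockets and the arbor in one composite.

```bash
python3 - <<'E'
import cv2,numpy as np
t=cv2.imread("pics/top0.png"); s=cv2.imread("pics/side0.png")
c=lambda im,u,v:cv2.resize(im[v-32:v+32,u-32:u+32],(266,266),interpolation=cv2.INTER_CUBIC)
o=np.vstack([np.hstack([c(t,155,262),c(t,443,250),c(t,298,242)]),np.hstack([c(s,287,166),c(s,332,312),c(s,318,230)])])
cv2.imwrite("pics/comp0.png",cv2.convertScaleAbs(o,alpha=1.5,beta=15))
E
```

```text
(no output)
```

View pics/comp0.png

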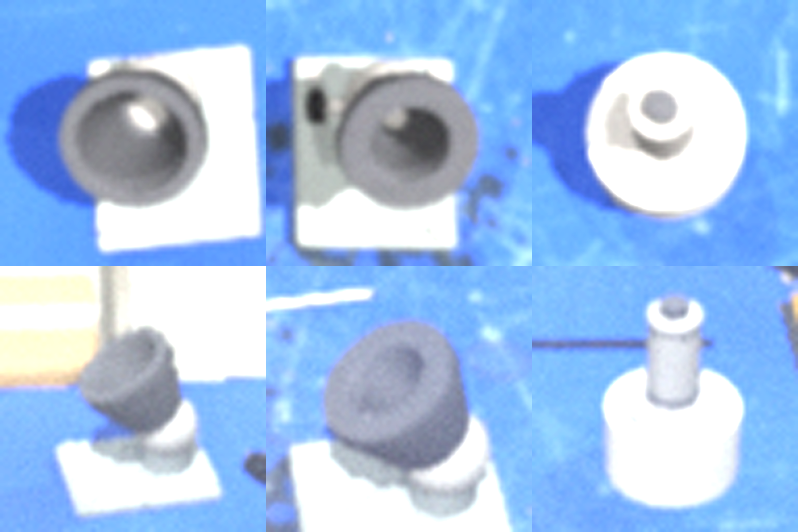

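The top (155,262) socket has a bore/rim ratio of about 0.76, so it is the wide one; the one at (443,250) is about 0.57, so narrow. The steel arbor in its ring is at (298,242). Next I'll fit the rim circles to get the poses.

```bash
cat > fit.py <<'E'
from h import *
from scipy.optimize import differential_evolution
T=np.linspace(0,2*np.pi,120,endpoint=False)
def circle(c,n,r):
    n=n/np.linalg.norm(n); a=np.cross(n,[0.3,1,.2]); a/=np.linalg.norm(a); b=np.cross(n,a)
    return c+r*(np.cos(T)[:,None]*a+np.sin(T)[:,None]*b)
def gradim(f):
    im=cv2.imread(f).astype(np.float32); im=cv2.GaussianBlur(im,(0,0),1.0)
    gx=cv2.Sobel(im,cv2.CV_32F,1,0); gy=cv2.Sobel(im,cv2.CV_32F,0,1)
    return np.minimum(np.sqrt(gx**2+gy**2).max(2),150)
def score(cams,circs):
    s=0
    for n,g in cams.items():
        for c in circs:
            uv=proj(n,c).astype(np.float32); s+=cv2.remap(g,uv[:,:1].copy(),uv[:,1:].copy(),cv2.INTER_LINEAR).mean()
    return s
def fit(fn,b,cams):
    r=differential_evolution(lambda p:-score(cams,fn(p)),b,seed=1,popsize=12,maxiter=80,tol=1e-7); return r.x,-r.fun
def axis(az,t=np.radians(30)): return np.array([np.cos(az)*np.sin(t),np.sin(az)*np.sin(t),np.cos(t)])
E
python3 - <<'E'
from fit import *
np.set_printoptions(precision=4,suppress=True)
G={n:gradim(f"pics/{n}0.png") for n in("side","top")}
def sock(p):
    n=axis(p[3]); c=p[:3]; return [circle(c,n,.025),circle(c,n,.033)]
def ring(p):
    c=np.array([p[0],p[1],.044]); return [circle(c,np.array([0,0,1.]),.038)]
def arb(p):
    c=np.array([p[0],p[1],.106]); return [circle(c,np.array([0,0,1.]),.015)]
for cams in (G,{"side":G["side"]},{"top":G["top"]}):
    print(list(cams))
    print("sock",*fit(sock,[(.45,.53),(.28,.34),(.083,.093),(2.4,4.2)],cams))
    print("ring",*fit(ring,[(.51,.56),(.01,.06)],cams))
    print("arb",*fit(arb,[(.51,.56),(.01,.06)],cams))
E
```

```text
['side', 'top']Traceback (most recent call last):
  File "<stdin>", line 12, in <module>
  File "fit.py", line 18, in fit
    r=differential_evolution(lambda p:-score(cams,fn(p)),b,seed=1,popsize=12,maxiter=80,tol=1e-7); return r.x,-r.fun
    return fun(*args, **kwargs)
    ret = solver.solve()
    next(self)
    ~~~~^^^^^^
    energy = self.func(parameters)
    return self.f(x, *self.args)
           ~~~~~~^^^^^^^^^^^^^^^
  File "fit.py", line 18, in <lambda>
    r=differential_evolution(lambda p:-score(cams,fn(p)),b,seed=1,popsize=12,maxiter=80,tol=1e-7); return r.x,-r.fun
                                       ~~~~~^^^^^^^^^^^^
  File "fit.py", line 15, in score
    uv=proj(n,c).astype(np.float32); s+=cv2.remap(g,uv[:,:1].copy(),uv[:,1:].copy(),cv2.INTER_LINEAR).mean()
       ~~~~^^^^^
  File "h.py", line 9, in proj
    K,e,Rm=cal(n); q=(np.atleast_2d(p)-e)@Rm@K.T; return q[:,:2]/q[:,2:]
           ~~~^^^
  File "h.py", line 5, in cal
    c=imaging.get_calibration(n); K=np.array(c["K"]); e=np.array(c["eye"]); a=np.array(c["attitude"],float)
ValueError: time passes only in moves, steps and waits
```

```bash
sed -i 's/^def cal/import functools\n@functools.lru_cache\ndef cal/' h.py
cat > m.py <<'E'
from fit import *
np.set_printoptions(precision=4,suppress=True)
G={n:gradim(f"pics/{n}0.png") for n in("side","top")}
def sock(p):
    n=axis(p[3]); c=p[:3]; return [circle(c,n,.025),circle(c,n,.033)]
def ring(p):
    c=np.array([p[0],p[1],.044]); return [circle(c,np.array([0,0,1.]),.038)]
def arb(p):
    c=np.array([p[0],p[1],.106]); return [circle(c,np.array([0,0,1.]),.015)]
for cams in (G,{"side":G["side"]},{"top":G["top"]}):
    print(list(cams))
    print("sock",*fit(sock,[(.45,.53),(.28,.34),(.083,.093),(2.4,4.2)],cams))
    print("ring",*fit(ring,[(.51,.56),(.01,.06)],cams))
    print("arb",*fit(arb,[(.51,.56),(.01,.06)],cams))
print(bot.get_state()["time"])
E
python3 m.py
```

```text
['side', 'top']
sock [0.4805 0.3256 0.0921 2.4007] 397.6909484863281
ring [0.5431 0.0396] 280.3515625
arb [0.5429 0.0382] 240.12811279296875
['side']
sock [0.483  0.3399 0.0844 2.4007] 219.46429443359375
ring [0.5447 0.0377] 132.75828552246094
arb [0.5446 0.039 ] 145.15574645996094
['top']
sock [0.4845 0.313  0.0875 3.5822] 205.02406311035156
ring [0.5423 0.0428] 150.0
arb [0.5334 0.0409] 128.8629608154297
0.5
```

```bash
cat > m2.py <<'E'
from fit import *
np.set_printoptions(precision=4,suppress=True)
G={n:np.minimum(gradim(f"pics/{n}0.png"),80) for n in("side","top")}
def sock(p):
    n=axis(p[2]); c=np.array([p[0],p[1],.088]); return [circle(c,n,.025),circle(c,n,.033)]
for b in ((2.4,4.2),(2.9,4.2)):
  for cams in (G,{"side":G["side"]},{"top":G["top"]}):
    p,f=fit(sock,[(.46,.52),(.29,.34),b],cams); print(b,list(cams),p,f)
    if len(cams)==2: best=p
out=[]
for n in("top","side"):
    im=cv2.imread(f"pics/{n}0.png"); c=proj(n,np.array([best[0],best[1],.088]))[0].astype(int); u,v=c
    k=cv2.resize(im[v-30:v+30,u-30:u+30],(390,390),interpolation=cv2.INTER_CUBIC); k=cv2.convertScaleAbs(k,alpha=1.5,beta=15)
    for q in sock(best): cv2.polylines(k,[(((proj(n,q)-c+30.5)*6.5)).astype(np.int32)],True,(0,255,255),1)
    out.append(k)
cv2.imwrite("pics/ov.png",np.hstack(out))
E
python3 m2.py
```

```text
(2.4, 4.2) ['side', 'top'] [0.484  0.3127 3.5607] 264.7110595703125
(2.4, 4.2) ['side'] [0.4814 0.3366 2.4003] 141.19052124023438
(2.4, 4.2) ['top'] [0.4824 0.3134 4.1988] 140.52113342285156
(2.9, 4.2) ['side', 'top'] [0.4839 0.3128 3.5636] 264.7303466796875
(2.9, 4.2) ['side'] [0.4834 0.3058 3.691 ] 131.0802459716797
(2.9, 4.2) ['top'] [0.4824 0.3134 4.199 ] 140.5198974609375
```

View pics/ov.png

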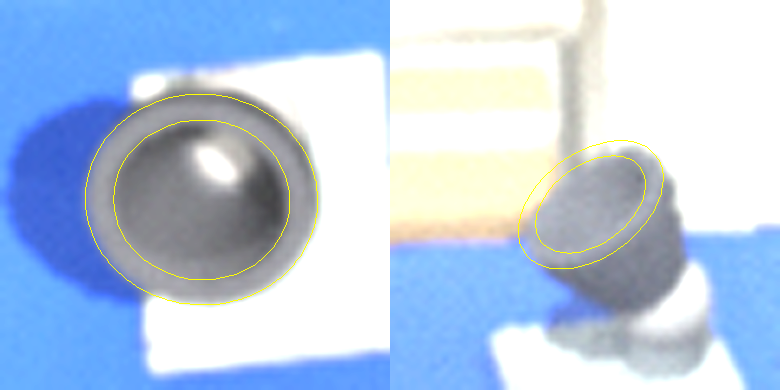

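Request:
send_rows([
  [[0.1,0.1,0.0,0.14],[0.1,0.1,0.0,0.14],[0.1,0.1,0,0.14],[0.1,0.1,0,0.14],[0.1,0.1,0,0.14],[0.1,0.1,0,0.14],[0.1,0.1,0,0.14],[0.1,0.1,0,0.14]],
], gripper=1)

```text
time: 1.3
tool_pos: [0.4021, -0.2271, 0.2486]
tcp_rot: [0.0, 0.763, 0.646, 0.0]
ft_force: [1.2, -1.0, 0.0]
grip_width: 0.997
grasp_force: 0.0
```

The overlay shows the fit on the rim at (200,200) left and (590,205) right to within about a pixel. The wide socket's mouth is near (0.484, 0.313, 0.088), leaning to azimuth ~204°. I'll check that azimuth against its base plate.

```bash
python3 - <<'E'
from fit import *
im=cv2.imread("pics/top0.png"); 
for (u0,v0,u1,v1),nm in (((120,225,200,300),"wide"),((410,225,470,285),"narrow")):
    k=im[v0:v1,u0:u1]; hsv=cv2.cvtColor(k,cv2.COLOR_BGR2HSV); m=((hsv[...,1]<60)&(hsv[...,2]>130)).astype(np.uint8)
    n,l,st,_=cv2.connectedComponentsWithStats(m); i=1+st[1:,4].argmax()
    pts=np.argwhere(l==i)[:,::-1]+[u0,v0]; W=np.array([onplane("top",p,.008)[:2] for p in pts],np.float32)
    r=cv2.minAreaRect(W*1000); print(nm,r,len(pts))
    print(onplane("top",(u0,v0),.008),)
E
```

```text
wide ((490.9302978515625, 314.15997314453125), (94.68959045410156, 79.32911682128906), 7.247493267059326) 970
[0.57204827 0.41186362 0.008     ]
narrow ((496.84368896484375, -245.34327697753906), (29.005849838256836, 78.89694213867188), 1.612618327140808) 447
[ 0.58966461 -0.18951102  0.008     ]
```

Request:
send_rows([
  [[0.07,0.1,0.0,0.14],[0.07,0.1,0.0,0.14],[0.07,0.1,0,0.14],[0.05,0.1,0,0.14],[0.04,0.1,0,0.14],[0.03,0.1,0,0.14],[0.02,0.06,0,0.14],[0,0,0,0.14],[0,0,0,0.14],[0,0,0,0.14]],
])

```text
time: 2.3
tool_pos: [0.5409, 0.0357, 0.2482]
tcp_rot: [-0.0, 0.134, 0.991, -0.0]
ft_force: [-0.6, 0.2, -0.9]
grip_width: 1.0
grasp_force: 0.0
```

```bash
cat > m3.py <<'E'
from fit import *
from fit import score
np.set_printoptions(precision=4,suppress=True)
G={n:np.minimum(gradim(f"pics/{n}0.png"),80) for n in("side","top")}
for deg in (182,187,192,197,202,207):
    n=axis(np.radians(deg))
    for cams in (G,{"side":G["side"]},{"top":G["top"]}):
        fn=lambda p:[circle(np.array([p[0],p[1],.088]),n,.025),circle(np.array([p[0],p[1],.088]),n,.033)]
        p,f=fit(fn,[(.47,.50),(.295,.325)],cams); print(deg,list(cams),p,round(f,1))
out=[]
for deg,xy in ((187,None),(204,None)):
    n=axis(np.radians(deg)); fn=lambda p:[circle(np.array([p[0],p[1],.088]),n,.025),circle(np.array([p[0],p[1],.088]),n,.033)]
    p,f=fit(fn,[(.47,.50),(.295,.325)],G)
    im=cv2.imread("pics/side0.png"); c=np.array([287,160]); u,v=c
    k=cv2.resize(im[v-20:v+20,u-20:u+20],(390,390),interpolation=cv2.INTER_CUBIC); k=cv2.convertScaleAbs(k,alpha=1.8,beta=10)
    for q in fn(p): 
        for x in ((proj("side",q)-c+20.5)*9.75).astype(int)[::3]: cv2.circle(k,tuple(int(t) for t in x),1,(0,255,255),-1)
    out.append(k)
cv2.imwrite("pics/ov2.png",np.hstack(out))
E
python3 m3.py
```

```text
182 ['side', 'top'] [0.4844 0.3124] 253.3
182 ['side'] [0.4785 0.3122] 118.7
182 ['top'] [0.4843 0.3125] 136.9
187 ['side', 'top'] [0.4843 0.3124] 258.4
187 ['side'] [0.4829 0.3079] 123.4
187 ['top'] [0.4843 0.3126] 138.0
192 ['side', 'top'] [0.4842 0.3125] 261.7
192 ['side'] [0.4827 0.3072] 127.3
192 ['top'] [0.4842 0.3127] 138.4
197 ['side', 'top'] [0.4841 0.3126] 263.8
197 ['side'] [0.4823 0.3067] 129.8
197 ['top'] [0.4842 0.3129] 138.5
202 ['side', 'top'] [0.484  0.3126] 264.6
202 ['side'] [0.4822 0.3068] 130.8
202 ['top'] [0.484 0.313] 138.3
207 ['side', 'top'] [0.4839 0.3128] 264.5
207 ['side'] [0.4831 0.3063] 131.0
207 ['top'] [0.4838 0.3131] 138.0
```

View pics/ov2.png

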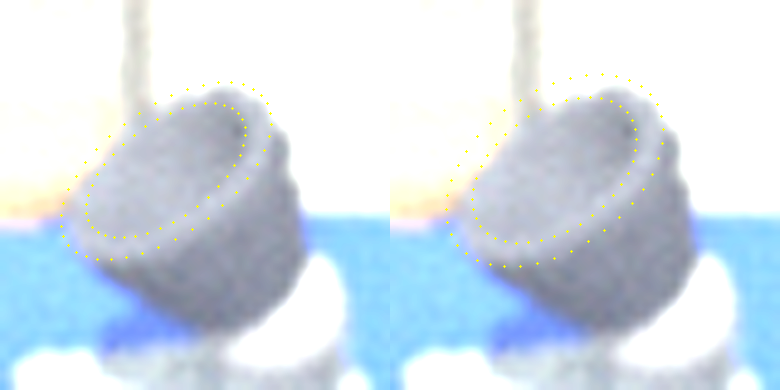

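Request:
send_rows([
  [[0.005,0.008,-0.1,0.1],[0,0,-0.1,0.1],[0,0,-0.1,0],[0,0,-0.05,0],[0,0,0,0]],
])

```text
time: 2.8
tool_pos: [0.5407, 0.0386, 0.1056]
tcp_rot: [-0.003, 0.033, 0.999, 0.0]
ft_force: [-0.6, 0.3, 0.2]
grip_width: 1.002
grasp_force: 0.0
```

At 187° (left panel) the dots follow the rim's shape, while at 204° they are too fat. Taken with the plate's 7.2° rotation, I'll use azimuth 187°. Going down to grip.

Request:
send_rows([
  [[0.005,0.001,-0.035,0.09],[0,0,-0.034,0.09],[0,0,0,0],[0,0,0,0]],
])

```text
time: 3.2
tool_pos: [0.5456, 0.0388, 0.0819]
tcp_rot: [0.001, -0.06, 0.998, -0.0]
ft_force: [-0.0, 1.2, 0.9]
grip_width: 1.0
grasp_force: 0.0
```

Request:
send_rows([
  [[0,0,0,0],[0,0,0,0],[0,0,0,0],[0,0,0,0],[0,0,0,0],[0,0,0,0]],
], gripper=0)

```text
time: 3.8
tool_pos: [0.5451, 0.0389, 0.0813]
tcp_rot: [0.0, -0.061, 0.998, 0.0]
ft_force: [-1.4, 0.7, 6.4]
grip_width: 0.336
grasp_force: 58.8
```

Request:
send_rows([
  [[0,0,0.02,0],[0,0,0.02,0],[0,0,0.02,0],[0,0,0,0],[-0.012,-0.0015,0,0],[-0.012,-0.0015,0,0],[-0.012,-0.0015,0,0],[-0.01,-0.0012,0,0]],
])

```text
time: 4.6
tool_pos: [0.5289, 0.0368, 0.1057]
tcp_rot: [0.003, -0.061, 0.998, 0.0]
ft_force: [7.6, 3.1, 1.4]
grip_width: 0.333
grasp_force: 59.7
```

Request:
send_rows([
  [[-0.01,-0.0012,0,0],[-0.01,-0.0012,0,0],[-0.01,-0.0012,0,0],[-0.01,-0.0012,0,0]],
])

```text
time: 5.0
tool_pos: [0.5134, 0.0349, 0.106]
tcp_rot: [0.003, -0.061, 0.998, 0.0]
ft_force: [7.7, 2.4, 2.0]
grip_width: 0.333
grasp_force: 60.6
```

```bash
python3 - <<'E'
from h import *
im=snap("side","s1.png"); p=proj("side",np.array([.52,.037,.08]))[0].astype(int); print(p)
u,v=p; cv2.imwrite("pics/s1c.png",cv2.resize(im[v-60:v+60,u-60:u+60],(480,480),interpolation=cv2.INTER_CUBIC))
E
```

```text
[308 219]
```

View pics/s1c.png

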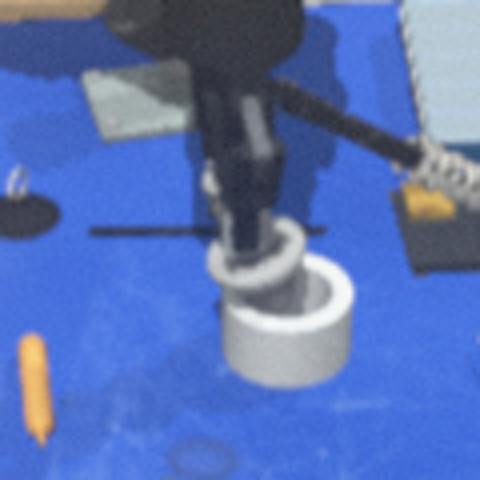

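The picture shows the arbor tilting in the ring (flange at (257,252), leaning to −x) with a steady ~8 N. Continuing to about 30°.

Request:
send_rows([
  [[-0.01,-0.0012,0,0],[-0.01,-0.0012,0,0],[-0.01,-0.0012,0,0],[-0.003,-0.0004,0,0],[0,0,0,0]],
])

```text
time: 5.55
tool_pos: [0.4997, 0.0332, 0.1059]
tcp_rot: [0.003, -0.061, 0.998, 0.0]
ft_force: [6.3, 1.3, 2.4]
grip_width: 0.34
grasp_force: 61.8
```

Request:
send_rows([
  [[0.0,0.0,0.03,0],[0,0,0.06,0],[0,0,0.1,0],[0,0.0,0.06,0],[0,0.1,0.0,0],[0,0.1,0.0,0],[0,0.05,0,0],[0,0,0,0],[0,0,0,0]],
])

```text
time: 6.45
tool_pos: [0.4965, 0.133, 0.2046]
tcp_rot: [-0.001, -0.062, 0.998, -0.0]
ft_force: [-0.7, -0.6, -2.0]
grip_width: 0.34
grasp_force: 61.3
```

```bash
python3 - <<'E'
from h import *
s=bot.get_state(); print(s["tool_pos"],s["tcp_rot"])
im=snap("side","s2.png"); p=proj("side",s["tool_pos"])[0].astype(int); print(p)
im2=snap("top","t2.png")
u,v=p; cv2.imwrite("pics/s2c.png",cv2.resize(im[v-40:v+40,u-40:u+40],(560,560),interpolation=cv2.INTER_CUBIC))
E
```

```text
[0.49654609 0.13301309 0.20460892] [-5.30117201e-04 -6.15251093e-02  9.98105360e-01 -2.65937975e-04]
[293 150]
```

View pics/s2c.png

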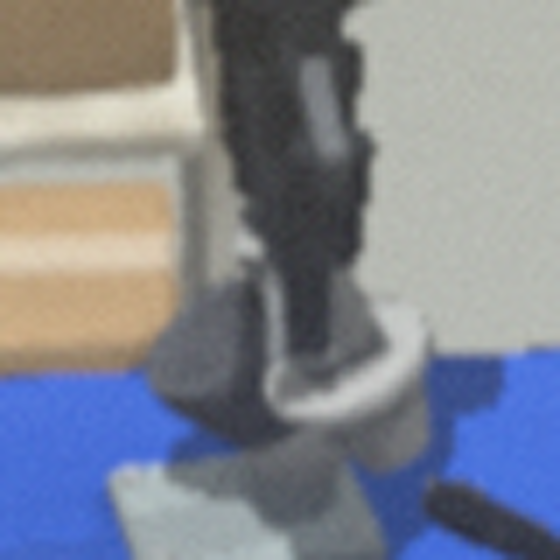

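```bash
cat > arb.py <<'E'
from fit import *
np.set_printoptions(precision=4,suppress=True)
A=np.array([np.cos(np.radians(187)),np.sin(np.radians(187)),0]); Y=np.array([-A[1],A[0],0])
def model(tcp,th,d,g,h,az=np.radians(187),lat=0):
    ax=axis(az,th); foot=tcp+[0,0,.002]+d*A+lat*Y-g*ax
    return [circle(foot+.040*ax,ax,.029),circle(foot+.034*ax,ax,.029),circle(foot,ax,.013)]
def run(files,tcp):
    G={n:np.minimum(gradim(f),80) for n,f in files.items()}
    fn=lambda p:model(tcp,p[0],p[1],p[2],0,lat=p[3])
    for cams in (G,)+tuple({k:v} for k,v in G.items()):
        p,f=fit(fn,[(.3,.75),(-.006,.006),(.066,.080),(-.003,.003)],cams); print(list(cams),"tilt",np.degrees(p[0]),"d,g,lat mm",p[1:]*1e3,round(f,1))
    return p
if __name__=="__main__":
    tcp=np.array([.4965,.1330,.2046]); run({"side":"pics/s2.png","top":"pics/t2.png"},tcp)
    im=cv2.imread("pics/t2.png"); print(proj("top",tcp))
E
python3 arb.py
```

```text
['side', 'top'] tilt 18.37339238872789 d,g,lat mm [-5.9993 71.6783  2.6275] 342.1
['side'] tilt 29.83534467651063 d,g,lat mm [ 0.9424 78.2191 -2.8918] 200.7
['top'] tilt 17.34781519773323 d,g,lat mm [-5.9883 66.151   2.7745] 147.0
[[241.6979 249.9547]]
```

The side fit gives a tilt of 29.8°. Moving over the wide socket's mouth, about 50 mm out along its axis.

Request:
send_rows([
  [[-0.035,0.1,0,0],[-0.035,0.1,0,0],[-0.035,0.1,0,0],[-0.034,0.1,0,0],[0,0.032,-0.05,0],[0,0,-0.054,0],[0,0,0,0],[0,0,0,0]],
])

```text
time: 7.35
tool_pos: [0.4418, 0.3049, 0.1633]
tcp_rot: [-0.0, -0.06, 0.998, -0.0]
ft_force: [-0.0, -0.6, -1.9]
grip_width: 0.34
grasp_force: 61.4
```

```bash
python3 - <<'E'
from arb import *
s=bot.get_state(); tcp=np.array(s["tool_pos"]); print(s["time"],tcp)
snap("side","s3.png"); snap("top","t3.png")
p=run({"side":"pics/s3.png"},tcp)
out=[]
for n,f in(("top","t3"),("side","s3")):
    im=cv2.imread(f"pics/{f}.png"); c=proj(n,np.array([.475,.31,.11]))[0].astype(int); u,v=c
    k=cv2.resize(im[v-35:v+35,u-35:u+35],(400,400),interpolation=cv2.INTER_CUBIC); k=cv2.convertScaleAbs(k,alpha=1.5,beta=15); out.append(k); print(n,c)
cv2.imwrite("pics/ov3.png",np.hstack(out))
E
```

```text
7.35 [0.4418 0.3049 0.1633]
['side'] tilt 24.45397711383929 d,g,lat mm [-2.7696 74.3993 -2.4446] 212.2
['side'] tilt 24.45397711383929 d,g,lat mm [-2.7696 74.3993 -2.4446] 212.2
top [152 266]
side [279 150]
```

View pics/ov3.png

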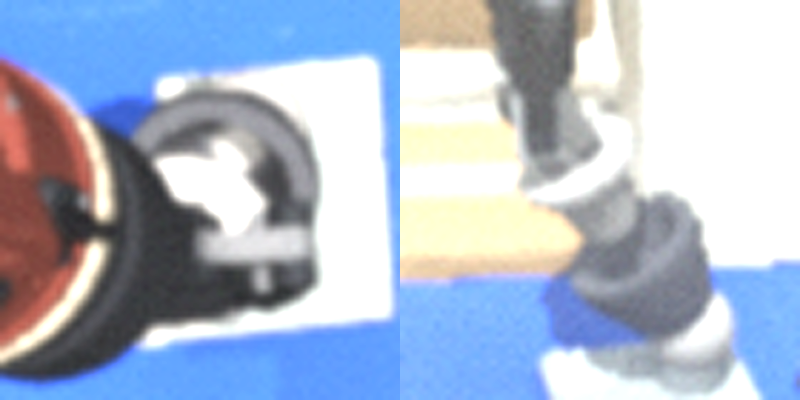

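The side panel shows the arbor leaning in line above the mouth, with its foot at (600,235). Inserting along the axis.

Request:
send_rows([
  [[0.01,0.0012,-0.0173,0],[0.01,0.0012,-0.0173,0],[0.01,0.0012,-0.0173,0],[0.01,0.0012,-0.0173,0],[0,0,0,0]],
])

```text
time: 7.95
tool_pos: [0.4577, 0.3075, 0.1341]
tcp_rot: [-0.001, -0.061, 0.998, -0.0]
ft_force: [0.8, 0.3, -1.2]
grip_width: 0.331
grasp_force: 61.4
```

Request:
send_rows([
  [[0.005,0.0006,-0.0087,0],[0.005,0.0006,-0.0087,0],[0,0,0,0]],
])

```text
time: 8.25
tool_pos: [0.4617, 0.3083, 0.1281]
tcp_rot: [-0.0, -0.061, 0.998, -0.0]
ft_force: [-0.3, 0.4, -1.7]
grip_width: 0.333
grasp_force: 61.4
```

Request:
send_rows([
  [[0.0025,0.0003,-0.0043,0],[0.0025,0.0003,-0.0043,0],[0,0,0,0]],
])

```text
time: 8.55
tool_pos: [0.4635, 0.3085, 0.1248]
tcp_rot: [-0.0, -0.061, 0.998, -0.0]
ft_force: [-0.4, -0.4, -1.9]
grip_width: 0.339
grasp_force: 61.4
```

Request:
send_rows([
  [[0.0025,0.0003,-0.0043,0],[0,0,0,0]],
])

```text
time: 8.75
tool_pos: [0.4638, 0.3086, 0.1236]
tcp_rot: [-0.001, -0.061, 0.998, 0.0]
ft_force: [-6.2, -1.3, 4.8]
grip_width: 0.336
grasp_force: 62.5
```

Request:
send_rows([
  [[0.0025,0.0003,-0.0043,0],[0,0,0,0]],
])

```text
time: 8.95
tool_pos: [0.4634, 0.3089, 0.1223]
tcp_rot: [-0.002, -0.061, 0.998, 0.0]
ft_force: [-13.4, -1.6, 15.4]
grip_width: 0.334
grasp_force: 63.3
```

Request:
send_rows([
  [[-0.002,0,-0.004,0],[0,0,0,0]],
])

```text
time: 9.15
tool_pos: [0.463, 0.3089, 0.121]
tcp_rot: [-0.001, -0.061, 0.998, 0.0]
ft_force: [-12.7, -2.0, 15.2]
grip_width: 0.341
grasp_force: 63.7
```

Request:
send_rows([
  [[0,0,-0.004,0],[0,0,0,0]],
])

```text
time: 9.35
tool_pos: [0.4627, 0.3086, 0.1192]
tcp_rot: [-0.002, -0.061, 0.998, 0.0]
ft_force: [-14.9, -2.6, 16.5]
grip_width: 0.337
grasp_force: 64.0
```

Request:
send_rows([
  [[0,0,-0.004,0],[0,0,0,0]],
])

```text
time: 9.55
tool_pos: [0.4626, 0.3087, 0.1183]
tcp_rot: [-0.002, -0.061, 0.998, 0.0]
ft_force: [-17.4, -3.4, 24.8]
grip_width: 0.335
grasp_force: 65.0
```

```bash
cat > seat.py <<'E'
from fit import *
import sys
np.set_printoptions(precision=4,suppress=True)
def run(f,n="side"):
    G={n:np.minimum(gradim(f),100)}
    M=np.array([.4829,.3079,.088])
    # free: depth-plane fixed y; fit x,z of flange-underside centre (in side cam) + tilt (+az)
    def fn(p):
        ax=axis(p[3],p[2]); c=np.array([p[0],M[1],p[1]]); return [circle(c+.006*ax,ax,.029),circle(c,ax,.029)]
    p,s=fit(fn,[(.46,.50),(.075,.115),(.3,.75),(np.radians(175),np.radians(200))],G)
    a=axis(np.radians(187)); d=np.array([p[0],M[1],p[1]])-M
    print("centre",p[:2],"tilt",np.degrees(p[2]),"az",np.degrees(p[3]),"off along axis mm",d@a*1e3,"lateral",(d-(d@a)*a)*1e3,"score",round(s,1)); return p
if __name__=="__main__":
    f=sys.argv[1]; snap("side",f); run("pics/"+f); s=bot.get_state(); print(s["time"],s["tool_pos"],s["ft_force"],s["ft_torque"])
E
python3 -c "
from seat import *; run('pics/s3.png')"; python3 seat.py s4.png
```

```text
centre [0.471  0.0996] tilt 40.0309457147614 az 178.4070220054054 off along axis mm 15.931627885923346 lateral [-3.959   0.9708 -2.2004] score 171.3
centre [0.4743 0.0899] tilt 42.96899648684091 az 189.8445197380208 off along axis mm 5.934850583885306 lateral [-5.6742  0.3616 -3.2261] score 185.5
9.6 [0.4626 0.3087 0.1182] [-16.6803  -3.0374  23.7937] [-0.6352  3.0104 -0.3577]
```

```bash
python3 - <<'E'
from fit import *
out=[]
ax=axis(np.radians(187)); M=np.array([.4829,.3079,.088])
for f,dr in(("s4",0),("s4",1)):
    im=cv2.imread(f"pics/{f}.png"); c=np.array([284,157]); u,v=c
    k=cv2.resize(im[v-25:v+25,u-25:u+25],(400,400),interpolation=cv2.INTER_CUBIC); k=cv2.convertScaleAbs(k,alpha=1.5,beta=15)
    if dr:
        for q,col in ((circle(M,ax,.033),(0,0,255)),(circle(M+.006*ax,ax,.029),(0,255,255))):
            for x in ((proj("side",q)-c+25.5)*8).astype(int)[::3]: cv2.circle(k,tuple(int(t) for t in x),1,col,-1)
    out.append(k)
cv2.imwrite("pics/ov4.png",np.hstack(out))
E
```

```text
(no output)
```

View pics/ov4.png

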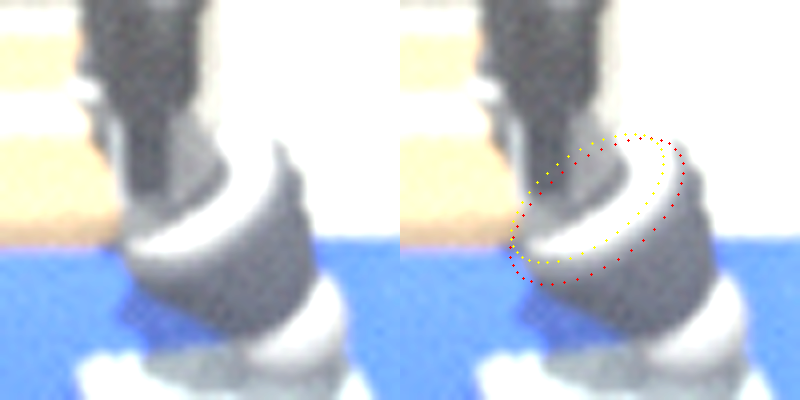

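The arbor looks close to seated: flange from (140,245) to (270,150), nearly parallel to the rim. I'll loosen the fingers briefly so it settles freely, regrip and press along the axis.

Request:
send_rows([
  [[0,0,0,0],[0,0,0,0],[0,0,0,0]],
], gripper=0.5)

```text
time: 9.9
tool_pos: [0.4653, 0.3089, 0.1169]
tcp_rot: [0.0, -0.061, 0.998, 0.0]
ft_force: [0.3, 0.8, -0.3]
grip_width: 0.502
grasp_force: 0.0
```

```bash
python3 seat.py s5.png; python3 - <<'E'
from h import *
a=cv2.imread("pics/s4.png")[110:200,230:340].astype(np.float32);b=cv2.imread("pics/s5.png")[110:200,230:340].astype(np.float32)
g=lambda x:cv2.cvtColor(x,cv2.COLOR_BGR2GRAY)
w=slice(25,70),slice(20,75)
print(cv2.phaseCorrelate(g(a)[w],g(b)[w]), np.abs(g(a)-g(b))[w].mean(), np.abs(g(a)-g(b))[60:].mean())
E
```

```text
centre [0.4815 0.0877] tilt 23.652654150155982 az 199.60621687410267 off along axis mm 0.4216071229140408 lateral [-1.2249  0.0257 -0.7001] score 188.1
9.95 [0.4652 0.3088 0.1168] [0.7777 0.1756 0.381 ] [-0.0079  0.0265 -0.0385]
((0.3264644839569186, 0.6182888929383239), 1.0283914479502925) 5.2251925 2.2898693
```

Request:
send_rows([
  [[0,0,0,0],[0,0,0,0],[0,0,0,0],[0,0,0,0]],
], gripper=0)

```text
time: 10.35
tool_pos: [0.465, 0.3089, 0.1169]
tcp_rot: [0.0, -0.061, 0.998, 0.0]
ft_force: [-0.9, -0.5, 3.4]
grip_width: 0.335
grasp_force: 59.0
```

Request:
send_rows([
  [[0.0025,0.0003,-0.0043,0],[0,0,0,0],[0,0,0,0]],
])

```text
time: 10.65
tool_pos: [0.4652, 0.3088, 0.1168]
tcp_rot: [-0.0, -0.061, 0.998, 0.0]
ft_force: [-11.1, -3.8, 25.9]
grip_width: 0.342
grasp_force: 61.6
```

Request:
send_rows([
  [[0.0025,0.0003,-0.0043,0],[0,0,0,0],[0,0,0,0]],
])

```text
time: 10.95
tool_pos: [0.4652, 0.3089, 0.1167]
tcp_rot: [-0.001, -0.061, 0.998, 0.0]
ft_force: [-19.9, -7.2, 47.5]
grip_width: 0.337
grasp_force: 63.9
```

It is home: 52 N along the axis moves it by under 0.2 mm. Now easing it up about 10 mm along the axis.

Request:
send_rows([
  [[-0.0044,-0.0005,0.0076,0],[-0.0044,-0.0005,0.0076,0],[-0.0044,-0.0005,0.0076,0],[-0.0044,-0.0005,0.0076,0],[0,0,0,0],[0,0,0,0]],
])

```text
time: 11.55
tool_pos: [0.4599, 0.3082, 0.1253]
tcp_rot: [-0.0, -0.061, 0.998, -0.0]
ft_force: [-0.2, -0.3, -1.9]
grip_width: 0.333
grasp_force: 59.2
```

```bash
python3 seat.py s6.png
```

```text
centre [0.4699 0.0952] tilt 42.8117084873792 az 179.33254157964993 off along axis mm 12.681868921602275 lateral [-6.7491  0.7728 -3.8132] score 185.1
11.6 [0.4599 0.3082 0.1253] [-0.8508  0.1182 -2.7228] [-0.0284  0.0071  0.0411]
```

Request:
send_rows([
  [[0.0012,-0.0052,0,0.067],[0.0012,-0.0052,0,0.067],[0.0012,-0.0052,0,0.067],[0,0,0,0],[0,0,0,0]],
])

```text
time: 12.1
tool_pos: [0.4613, 0.302, 0.1253]
tcp_rot: [-0.0, -0.164, 0.986, -0.0]
ft_force: [0.6, -0.4, -1.4]
grip_width: 0.337
grasp_force: 59.2
```

Request:
send_rows([
  [[0,0,0,0],[-0.0012,0.0052,0,-0.067],[-0.0012,0.0052,0,-0.067],[-0.0012,0.0052,0,-0.067],[0,0,0,0],[0,0,0,0]],
])

```text
time: 12.7
tool_pos: [0.4598, 0.3083, 0.1255]
tcp_rot: [-0.0, -0.062, 0.998, -0.0]
ft_force: [-0.2, -0.7, -1.7]
grip_width: 0.336
grasp_force: 59.2
```

Tip achieved (11.8° yaw ≙ 5.9° of axis tip) with no contact force, and back straight. Seating it again.

Request:
send_rows([
  [[0.0034,0.0004,-0.0055,0],[0.0034,0.0004,-0.0055,0],[0.0034,0.0004,-0.0055,0],[0.0034,0.0004,-0.0055,0],[0,0,0,0]],
])

```text
time: 13.2
tool_pos: [0.4651, 0.3088, 0.1169]
tcp_rot: [-0.0, -0.061, 0.998, 0.0]
ft_force: [-2.8, -0.9, 4.9]
grip_width: 0.335
grasp_force: 59.6
```

Request:
send_rows([
  [[0.0025,0.0003,-0.0043,0],[0,0,0,0],[0.0025,0.0003,-0.0043,0],[0,0,0,0],[0,0,0,0]],
])

```text
time: 13.7
tool_pos: [0.4652, 0.3088, 0.1167]
tcp_rot: [-0.001, -0.061, 0.998, 0.0]
ft_force: [-22.2, -9.3, 48.3]
grip_width: 0.336
grasp_force: 64.4
```

Request:
send_rows([
  [[-0.005,-0.0006,0.0086,0],[0,0,0,0],[0,0,0,0]],
])

```text
time: 14.0
tool_pos: [0.4656, 0.309, 0.1171]
tcp_rot: [0.0, -0.061, 0.998, 0.0]
ft_force: [-3.2, -0.9, 11.1]
grip_width: 0.342
grasp_force: 60.5
```

Request:
send_rows([
  [[0,0,0,0],[0,0,0,0],[0,0,0,0],[0,0,0,0],[0,0,0,0],[0,0,0.02,0],[0,0,0.05,0],[0,0,0.1,0],[0,0,0.1,0],[0,0,0.05,0]],
], gripper=1)

```text
time: 15.0
tool_pos: [0.4663, 0.3094, 0.2488]
tcp_rot: [0.002, -0.061, 0.998, 0.001]
ft_force: [1.3, 0.1, 0.2]
grip_width: 1.001
grasp_force: 0.0
```

Request:
send_rows([
  [[-0.1,-0.05,0,0],[-0.1,-0.1,0,0],[0,-0.1,0,0],[0,-0.1,0,0],[0,0,0,0],[0,0,0,0]],
])

```text
time: 15.6
tool_pos: [0.3903, 0.173, 0.2455]
tcp_rot: [0.001, -0.06, 0.998, 0.0]
ft_force: [0.5, 0.2, -0.6]
grip_width: 1.003
grasp_force: 0.0
```

```bash
python3 seat.py s7.png; python3 - <<'E'
from fit import *
snap("top","t7.png"); out=[]
ax=axis(np.radians(187))
for n,f,c,M in(("side","s7",(284,152),np.array([.4829,.3079,.088])),("top","t7",(155,262),np.array([.4843,.3126,.088]))):
    im=cv2.imread(f"pics/{f}.png"); c=np.array(c); u,v=c
    k=cv2.resize(im[v-25:v+25,u-25:u+25],(400,400),interpolation=cv2.INTER_CUBIC)
    for q in (circle(M+.006*ax,ax,.029),circle(M+.062*ax,ax,.015)):
        for x in ((proj(n,q)-c+25.5)*8).astype(int)[::4]: cv2.circle(k,tuple(int(t) for t in x),1,(0,0,255),-1)
    out.append(k)
cv2.imwrite("pics/ov7.png",np.hstack(out))
E
```

```text
centre [0.4817 0.0835] tilt 19.008838744778537 az 175.01687200804662 off along axis mm -3.3019692209624054 lateral [-2.8828 -0.2012 -1.6661] score 177.8
15.65 [0.3903 0.1736 0.2453] [ 0.4582  0.456  -0.6408] [ 0.026  -0.0166 -0.0422]
```

View pics/ov7.png

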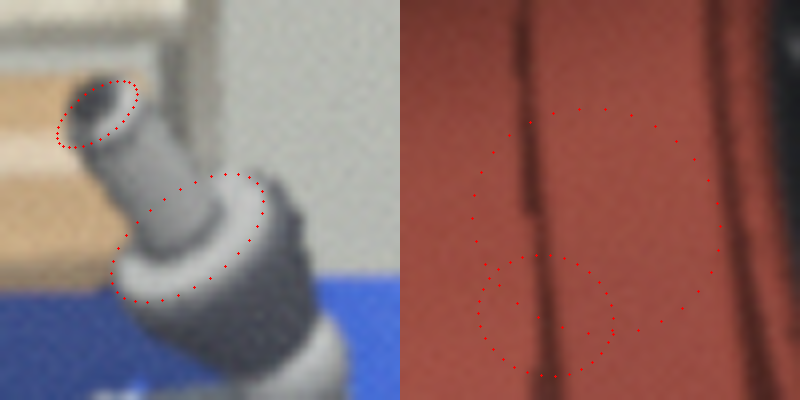

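The final side view shows the arbor seated. The flange at (190,240) lies parallel on the rim, and the neck end at (100,112) is within a pixel of where a square, fully home pose would put it. The robot is clear, though the arm blocks the top view.

```bash
python3 -c "
from rig import workorder
print(workorder.sign_off())"
```

```text
the job is handed in; nothing more can be done
None
```

The arbor is seated in the wide leaning socket and released, after being eased up about 10 mm, tipped about 6° and straightened without any contact force; the job was handed in at about 15.7 s, with the final pose confirmed in the side view only.

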